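# Lock a sample vial in the cam clamp

### The job

Stand the blue-capped vial in the nest of the cam clamp and let go of it, then push the red lever round its quarter turn until you feel it meet its brass stop pin. Seat it there by leaning the fingers on the lever's side with 12 to 15 N for one second, and never press on the lever with more than 20 N. Leave the other things where they stand.

Things in the scene. Friction and masses are not known exactly. Their poses are not given: they have to be found in the camera images.
- clamp: aluminium clamp plate screwed to the worktop, 84 (x) by 110 (y) by 12 mm, y -33 to +77 mm; origin on the lever's upright hinge axis at worktop level, y towards the grey vial nest: two side walls (inner faces x = +-17 mm, y 18 to 52 mm, lips leaning out to x = +-29 mm) and a back wall (inner face y = 50 mm), all up to 32 mm above the worktop, open towards the steel cam under the lever hub
- nest (a point): where the centre of the vial's underside is once clamped: on the nest floor, 12 mm above the worktop, 36.5 mm from the hinge axis along the clamp's y; axes as the clamp's. With the lever open the vial has room up to 5 mm nearer the hinge and 3.5 mm to either side (best put in about 3 mm nearer the hinge); the closing cam (top 29 mm above the worktop) slides it home against the back wall
- lever_hinge (a point): on the lever's upright hinge axis, 36 mm above the worktop, at the height of the handle's centre line; axes as the clamp's
- lever_grip (a point): on the centre line of the lever's red handle, 62 mm from the hinge axis, 36 mm above the worktop. The handle is a level round bar 18 mm thick (27 to 45 mm above the worktop) reaching from 29 to 87 mm from the axis, with free space around and below it outside the base plate
- lever_arm: the red-handled lever, hub 24 mm across and 47 mm high; origin on the hinge axis at worktop level, frame aligned with the clamp's when the lever's angle is 0 (handle midway between the clamp's -x and -y). It starts at about -0.1 to 0.3 rad and turns anticlockwise seen from above; friction holds it wherever it is left and takes about 3.5 N at 62 mm, a little more while the cam moves the vial
- stop (a point): where a brass stop pin, 6 mm thick and 43 mm high, stands at its middle setting, 26 mm from the hinge axis. Its setting differs each time and is not measured: the lever's neck meets it at an angle of 1.48 to 1.66 rad (a quarter turn, nearly), with the handle about midway between the clamp's +x and -y. The lever yields there by less than 0.1 mm at 62 mm per newton
- blue_vial: plastic sample vial, upright cylinder 27 mm across and 55 mm tall including its blue screw cap (top 11 mm, as wide as the body), 11 to 28 g; origin at the centre of its underside, z up its axis. Grasp it round its upper half so that the fingers clear the nest's walls
- white_vial: plastic sample vial, upright cylinder 27 mm across and 55 mm tall including its white screw cap (top 11 mm, as wide as the body), 11 to 28 g; origin at the centre of its underside, z up its axis
- red_vial: plastic sample vial, upright cylinder 27 mm across and 55 mm tall including its red screw cap (top 11 mm, as wide as the body), 11 to 28 g; origin at the centre of its underside, z up its axis
- beaker: glass beaker, 76 mm across and 95 mm tall, stands alone in the other working place to the left or right; origin under its centre
- timer: white bench timer, 68 x 68 x 19 mm, far right at the front
- tape_roll: roll of tan tape lying flat, 96 mm across, 25 mm high, far left at the front
- amber_bottle: amber bottle with blue cap, 62 mm across, 128 mm tall, at the back right
- brown_jar: small brown jar with white cap, 43 mm across, 72 mm tall, at the back right
- wash_bottle: white wash bottle with red top, 75 x 95 x 206 mm, at the back left
Things that resemble listed ones, but are neither listed nor needed, are in the scene too. There is more than one size of the clamp; the one meant has the size given above.

How it is judged:
By the outcome, as a careful person would: the job done as asked, in the order asked, and still so for the second after the job is handed in, with the robot touching nothing.
It also fails if it takes over 69 s, if anything falls off the work surface, if the arm or the gripper's body presses on something with over 40 N, if the wrist force passes 120 N, or if a joint passes its speed limit or range.

### The arm

A 6-joint arm with a two-finger parallel gripper is mounted at the origin on a cart in front of the work surface, level with it; the furniture and walls round the work are solid. World frame = base frame: x ahead of the robot, y to its left, z up, the work surface at z = 0. Lengths are in m, angles in rad, forces in N, time in s.
With the tool pointing down it reaches from about 0.375 to 0.825 m from the base axis. Payload 5.5 kg.
Tool frame: the origin (TCP) lies on the centre line of the jaws, within the pads' length; the fingertips stand env.tips_ahead ahead of it and the grasp point (between the pads) lies 5 mm behind it (env.tips_ahead is the distance from the TCP to the fingertips, in m); z points along the fingers, y is the line along which they close (so a half turn about z gives the same grasp; the last joint's range is limited). The gripper opens to 85 mm and grips with 20 to 120 N. Pads are 22 mm wide; open, the fingers measure 114 mm over their backs; the gripper's body (76 mm by 85 mm) begins 54 mm behind the grasp point. The pads swing forward as they close: fully open they stand 13 mm farther back than shut.
Start: joints at [1.286, 0.314, -0.047, 1.21, 0, 1.571], TCP at [0.169, 0.576, 0.224] pointing down, gripper open.
Joint ranges: [-2.67, 2.67], [-0.69, 1.73], [-1.03, 1.25], [-2.08, 2.16], [-1.42, 1.45], [-3.14, 3.14]. Speed limits (rad/s): [2.39, 2.39, 3.01, 3.14, 3.14, 3.14].

### API

Orientations are given as a unit quaternion [x, y, z, w].
In Python, from bench import env, imaging, job gives the robot as it stands.
- The arm moves only by the tool jog_arm, never from a script. Its argument "plan" is one flat list of numbers, 7 for each row, row after row: the finger opening in mm, from 0 to 85.4, then the shift along the tool's x, y, z in mm, then the turn, a rotation vector about the tool's x, y, z in degrees. In form: [jaw, tx, ty, tz, wx, wy, wz, jaw, tx, ty, tz, wx, wy, wz, ...]. A call has 1 to 12 rows; each row shifts and turns the commanded pose from where the row before left it, along the tool's axes as they then stand; what a row does not reach is not made up. A row lasts 1/10 s, in which the tool goes at most 50 mm and 8.59 degrees, less where a joint would pass 70% of its speed; a pose out of reach is approached as far as the arm can. A call with a gripper value outside its range is refused whole. The fingers move at their own pace and stop on an object; "force" is the grip in N (left out, the last holds). Time passes only in rows, so rows that do not move let the fingers close. It gives the time, the measured TCP pose, the force, the opening and the grip force at its end, in the units of the state.
- env.read_state(): the state, without advancing time (a new reading comes with each control period).
- imaging.grab_frame(name): name is "side" or "top" or "wrist"; returns the picture (480x640x3 uint8, blue, green, red); there is no depth.
- imaging.get_calibration(name): a dict with "fx", "fy", "cx", "cy" (pixels), "rvec" (rotation vector, rad) and "tvec" (3), from world to camera coordinates, as OpenCV has them. Camera axes: x right, y down, z forward; pixel columns grow to the right and rows downward; lengths in m; the calibration is good to about 2 mm. A picture is of the moment at which its call begins: read the wrist's pose just before it. get_calibration takes no time and is no camera call; for the wrist camera it gives the pose at the moment of the call.
- job.hand_in(): hands the job in; it is judged then, once.
The state is a dict: "time_s": time; "joints": joint angles; "qd": joint speeds; "joint_efforts": joint torques, N m; "eef_pos": TCP position; "ee_rot": TCP orientation; "force": force on the tool from outside, world axes, zero at the start; "wrist_torque": the same for the moment, N m; "gripper_width": opening from 0.0 (shut) to 1.0 (fully open); "grip_force": force on a finger pad.
Only numpy, scipy, OpenCV 4.12 (cv2) and the standard library are available. Lean on these libraries where they do the work, as an engineer would, in place of code of your own. Each camera call takes 0.05 s, during which the arm holds its last target. There are 200 camera calls.

## Working session

There is one attempt and no reset: what is moved stays moved. The work goes in short steps, Python scripts to look and compute and a tool call to move; the robot and the scene stay as the last step left them, time stands still between calls to the robot, and variables do not carry over. Pictures are saved under pics/ and viewed, at most 10 in all, crops included, and the job is handed in when it is done.

Besides the shell and the picture viewer there is one more tool, called after "Request:" in YAML: its name, and indented under it one key for each argument. jog_arm: Moves the arm, as the interface text tells. Its arguments: {"type":"object","properties":{"plan":{"type":"array","items":{"type":"number"}},"force":{"type":"number"}},"required":["plan"]}

```bash
ls; mkdir -p pics; python3 - <<'E'
from bench import env, imaging
import cv2
print(env.read_state(), env.tips_ahead)
for n in("top","side"):
    im=imaging.grab_frame(n); cv2.imwrite(f"pics/{n}0.png",im); print(imaging.get_calibration(n))
E
```

```text
pics
{'time_s': 0.0, 'joints': array([ 1.28598514e+00,  3.14212049e-01, -4.80965453e-02,  1.21020741e+00,
        1.56142123e-05,  1.57077587e+00]), 'qd': array([ 1.91743494e-03,  4.59479999e-04,  1.05176754e-04, -4.73211874e-05,
        1.94718963e-03, -4.75349121e-04]), 'joint_efforts': array([ 4.17312640e-04, -5.39589393e+01,  3.39753699e+01,  1.91998563e-02,
        4.95192307e-05, -5.23681685e-07]), 'eef_pos': array([0.16841111, 0.57525109, 0.2236353 ]), 'ee_rot': array([ 1.41914593e-01,  9.89878532e-01, -8.50027963e-04, -1.29769517e-04]), 'force': array([0.1889113 , 0.0052996 , 0.61906714]), 'wrist_torque': array([-0.03046285,  0.01979081, -0.03885434]), 'grip_force': 0.0, 'gripper_width': 0.9969310174857728} 0.014
{'fx': 538.1171450424729, 'fy': 538.1171450424729, 'cx': 317.6094349121593, 'cy': 236.16841380739262, 'rvec': array([ 2.17290473, -2.17879759,  0.09606073]), 'tvec': array([-0.11006597,  0.56254546,  1.87129284])}
{'fx': 445.0025106827723, 'fy': 445.0025106827723, 'cx': 320.1499674218344, 'cy': 248.16399553725128, 'rvec': array([ 2.00939004, -0.5119849 ,  0.30047762]), 'tvec': array([-0.53400612,  0.1364009 ,  1.27586208])}
```

View pics/top0.png

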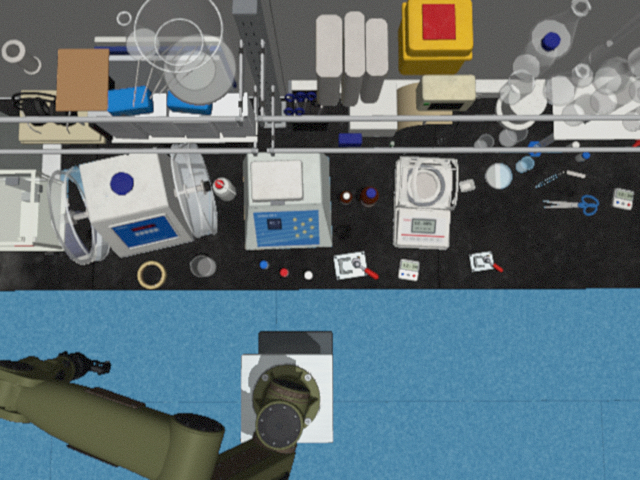

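View pics/side0.png

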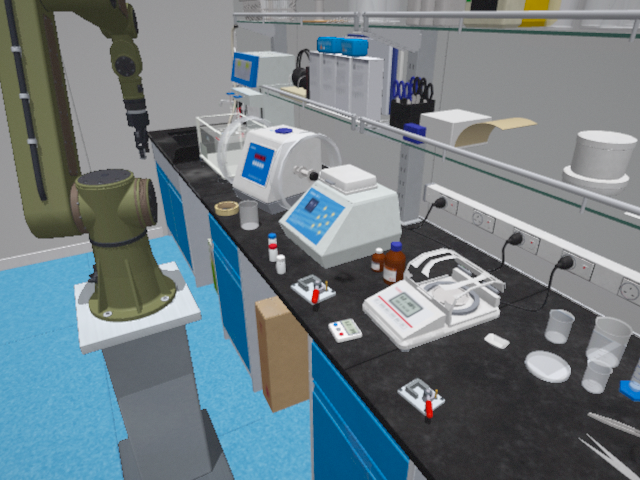

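The top view shows two clamps, at (352,266) and (483,262). The vials are blue (264,265), red (284,272) and white (308,275). Possible mix-ups for the blue cap are the amber bottle (370,196) and the blue items at the back right. I'll enlarge both clamps and the vials.

```bash
cat > h.py <<'E'
import numpy as np, cv2
from bench import env, imaging
from scipy.spatial.transform import Rotation as R
def ray(c,uv,z):
    "pixel -> world point on the plane at height z"
    Rm=R.from_rotvec(np.ravel(c["rvec"])).as_matrix(); t=np.ravel(c["tvec"])
    o=-Rm.T@t; d=Rm.T@np.array([(uv[0]-c["cx"])/c["fx"],(uv[1]-c["cy"])/c["fy"],1])
    return o+d*(z-o[2])/d[2]
def proj(c,P):
    K=np.array([[c["fx"],0,c["cx"]],[0,c["fy"],c["cy"]],[0,0,1]])
    return cv2.projectPoints(np.atleast_2d(np.array(P,float)),np.ravel(c["rvec"]),np.ravel(c["tvec"]),K,None)[0][:,0]
E
python3 - <<'E'
from h import *
im=cv2.imread("pics/top0.png")
a=cv2.resize(im[240:292,235:335],None,fx=8,fy=8,interpolation=cv2.INTER_CUBIC)[:290]
a=cv2.resize(im[245:290,250:390],None,fx=5.7,fy=5.7,interpolation=cv2.INTER_CUBIC)
b=cv2.resize(im[245:290,390:530],None,fx=5.7,fy=5.7,interpolation=cv2.INTER_CUBIC)
cv2.imwrite("pics/c0.png",np.vstack([a,b]))
c=imaging.get_calibration("top")
for n,uv,z in [("blue",(264,265),.055),("red",(284.5,272.5),.055),("white",(308.5,275.5),.055),("clA",(352,266),.012),("clB",(483,262),.012),("beaker",(203,266),.09)]: print(n,ray(c,uv,z).round(3))
E
```

```text
blue [0.46  0.074 0.055]
red [0.434 0.003 0.055]
white [ 0.424 -0.08   0.055]
clA [ 0.457 -0.233  0.012]
clB [ 0.47  -0.696  0.012]
beaker [0.456 0.277 0.09 ]
```

View pics/c0.png

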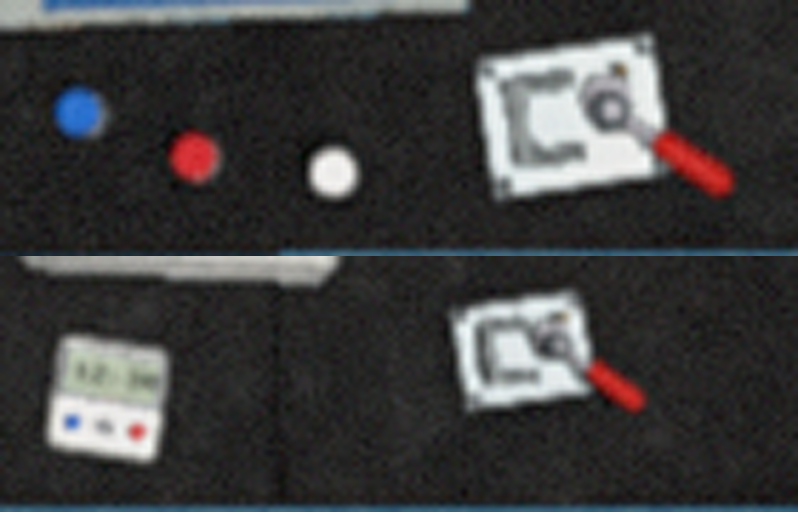

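Clamp A at (352,266) is about 31 px long, which matches 110 mm, so it's the one meant. Clamp B is smaller. The blue vial is the cap at (264,265), standing next to red and white. Next I'll move over the vial and look with the wrist camera.

Request:
jog_arm:
  plan: [85,-32,-32,0,0,0,0,85,-32,-32,0,0,0,0,85,-32,-32,0,0,0,0,85,-32,-32,0,0,0,0,85,-32,-32,0,0,0,0,85,-32,-32,0,0,0,0,85,-32,-32,0,0,0,0,85,-32,-32,0,0,0,0,85,-32,-32,0,0,0,0,85,-32,-32,0,0,0,0,85,-32,-32,0,0,0,0,85,-32,-32,0,0,0,0]

```text
time_s: 1.3
eef_pos: [0.4295, 0.0976, 0.2244]
ee_rot: [0.142, 0.99, 0.0, -0.0]
force: [1.5, -0.2, -0.4]
gripper_width: 0.997
grip_force: 0.0
```

Request:
jog_arm:
  plan: [60,0,0,0,0,0,8,60,0,0,0,0,0,8,60,0,0,0,0,0,8,60,0,0,0,0,0,8,60,0,0,0,0,0,8,60,0,0,0,0,0,8,60,0,0,0,0,0,8,60,0,0,0,0,0,8,60,0,0,0,0,0,0,60,0,0,0,0,0,0]

```text
time_s: 2.3
eef_pos: [0.429, 0.0994, 0.2243]
ee_rot: [0.644, 0.765, -0.0, -0.0]
force: [-0.1, -0.4, 0.4]
gripper_width: 0.703
grip_force: 0.0
```

```bash
python3 - <<'E'
from h import *
s=env.read_state(); c=imaging.get_calibration("wrist"); im=imaging.grab_frame("wrist"); cv2.imwrite("pics/w1.png",im)
import pickle; pickle.dump(c,open("w1.pkl","wb"))
M=R.from_quat(s["ee_rot"]).as_matrix()
print(s["time_s"],s["eef_pos"],M.round(3).tolist(),s["joints"].round(3),s["force"],s["gripper_width"]); print(c)
print(proj(c,[[.46,.074,.055],[.434,.003,.055]]))
print(ray(imaging.get_calibration("top"),(287,248),.02))
E
```

```text
2.3 [0.42902578 0.09936422 0.22428599] [[-0.171, 0.985, -0.0], [0.985, 0.171, -0.0], [-0.0, -0.0, -1.0]] [ 0.228  0.014 -0.406  1.152 -0.     1.626] [-0.14672794 -0.35522664  0.38455296] 0.7027417003673876
{'fx': 392.36357722658744, 'fy': 392.36357722658744, 'cx': 317.3541641423576, 'cy': 234.01347848818685, 'rvec': array([-2.8123245 , -0.24246983, -0.03813138]), 'tvec': array([-0.43840502, -0.01727276,  0.38773911])}
[[349.29365898 240.52608426]
 [306.02707854 308.36298887]]
[ 0.52109293 -0.00354066  0.02      ]
```

View pics/w1.png

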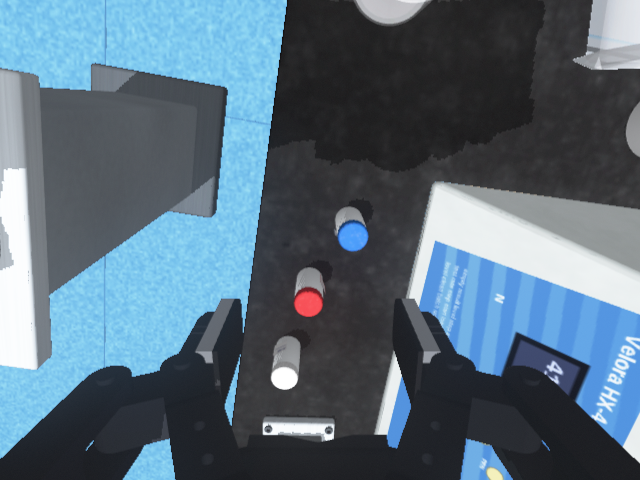

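The wrist view shows the blue cap at (352,237), the red cap at (308,303), the white cap at (285,378), and the clamp's edge at (298,428).

```bash
python3 - <<'E'
from h import *
import pickle; c=pickle.load(open("w1.pkl","rb"))
im=cv2.imread("pics/w1.png")
hsv=cv2.cvtColor(im,cv2.COLOR_BGR2HSV)
m=cv2.inRange(hsv,(100,150,80),(125,255,255)); m[:,:325]=0;m[:,385:]=0;m[:200]=0;m[260:]=0
ys,xs=np.nonzero(m); print(xs.min(),xs.max(),ys.min(),ys.max())
for uv in[(352,237),(xs.mean(),ys.mean())]: print(uv,ray(c,uv,.055))
s=env.read_state(); M=R.from_quat(s["ee_rot"]).as_matrix()
P=ray(c,(352,237),.055)
for z in (.224,):
  print(M.T@(np.array([P[0],P[1],z])-s["eef_pos"])*1e3)
E
```

```text
338 368 220 251
(352, 237) [0.46165568 0.07753452 0.055     ]
(np.float64(352.43758389261745), np.float64(235.58791946308725)) [0.46177137 0.07884939 0.055     ]
[-27.08425109  28.37980287   0.32834505]
```

Request:
jog_arm:
  plan: [48,-14,14,0,0,0,0,48,-14,14,0,0,0,0,48,0,0,40,0,0,0,48,0,0,40,0,0,0,48,0,0,0,0,0,0,48,0,0,0,0,0,0]

```text
time_s: 2.95
eef_pos: [0.4609, 0.0764, 0.1447]
ee_rot: [0.644, 0.765, -0.001, -0.001]
force: [1.5, -0.1, 0.4]
gripper_width: 0.56
grip_force: 0.0
```

```bash
python3 - <<'E'
from h import *
s=env.read_state(); c=imaging.get_calibration("wrist"); im=imaging.grab_frame("wrist"); cv2.imwrite("pics/w2.png",im)
print(s["time_s"],s["eef_pos"],s["gripper_width"])
for p in [(.461,.0765),(.4617,.0782),(.46,.074)]: print(proj(c,[[*p,.055]]))
g=c;hsv=cv2.cvtColor(im,cv2.COLOR_BGR2HSV)
m=cv2.inRange(hsv,(100,150,80),(125,255,255)); n,l,st,ce=cv2.connectedComponentsWithStats(m)
for i in range(1,n):
  if st[i,4]>300: print(st[i],ce[i],ray(c,ce[i],.055))
E
```

```text
2.95 [0.4608833  0.07644636 0.14470593] 0.5596382384213426
[[319.56279329 236.81532652]]
[[321.09168562 234.51511324]]
[[317.37023351 240.18906229]]
[ 302  213   41   42 1315] [322.02889734 233.65475285] [0.46219172 0.07887384 0.055     ]
[ 415  241   31   97 1515] [430.74125413 284.1359736 ] [0.53995001 0.05619497 0.055     ]
[ 453  253   26  115 1077] [464.45311049 305.86443825] [0.56678195 0.04429537 0.055     ]
[ 485  265   31   96 1734] [499.38754325 312.86908881] [0.59189904 0.04316458 0.055     ]
[ 522  279   35  106 2006] [538.63758724 328.56181456] [0.62261097 0.03597075 0.055     ]
[ 564  295   42   96 2264] [583.71775618 340.96422261] [0.65723123 0.03182037 0.055     ]
[ 611  313   29  103 1930] [628.87409326 369.28290155] [0.69826597 0.0148924  0.055     ]
[470 450  15  30 308] [476.54545455 467.25974026] [ 0.61735827 -0.09330822  0.055     ]
```

View pics/w2.png

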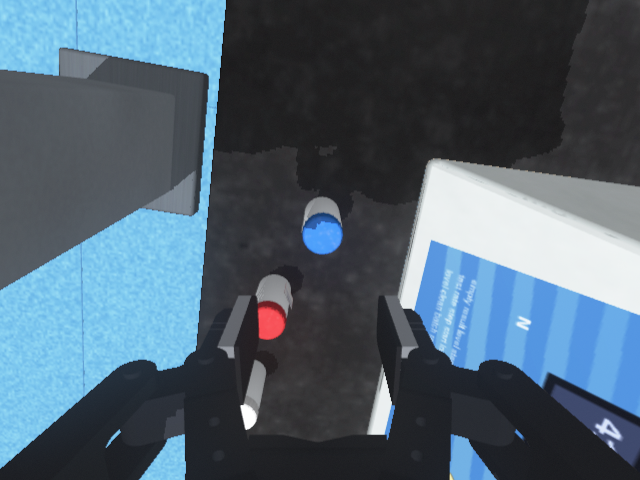

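The blue cap is centred at (322,234) between the fingers' planes, and red is clear at (269,320). I'll go down and grasp.

Request:
jog_arm:
  plan: [48,1.5,1,30,0,0,0,48,0,0,30,0,0,0,48,0,0,30,0,0,0,48,0,0,14,0,0,0,48,0,0,0,0,0,0,20,0,0,0,0,0,0,20,0,0,0,0,0,0,20,0,0,0,0,0,0,20,0,0,0,0,0,0,20,0,0,0,0,0,0]
  force: 30

```text
time_s: 4.0
eef_pos: [0.4643, 0.0785, 0.0426]
ee_rot: [0.645, 0.764, 0.002, 0.001]
force: [-1.3, 0.2, 7.3]
gripper_width: 0.292
grip_force: 29.4
```

Request:
jog_arm:
  plan: [20,0,0,0,0,0,0,20,0,0,-5,0,0,0,20,0,0,-20,0,0,0,20,0,0,-40,0,0,0,20,0,0,-40,0,0,0,20,0,0,-25,0,0,0,20,0,0,0,0,0,0,20,0,0,0,0,0,0]

```text
time_s: 4.8
eef_pos: [0.4628, 0.0782, 0.1714]
ee_rot: [0.645, 0.764, 0.001, 0.001]
force: [0.2, -0.9, -0.2]
gripper_width: 0.29
grip_force: 29.5
```

```bash
python3 - <<'E'
from h import *
s=env.read_state(); M=R.from_quat(s["ee_rot"]).as_matrix()
print(s,M.round(4))
T=np.array([.46,-.20,.20])  # above clamp region
print(M.T@(T-s["eef_pos"])*1e3)
E
```

```text
{'time_s': 4.8, 'joints': array([ 1.67501191e-01,  9.78552366e-02, -4.39703852e-01,  1.03114805e+00,
       -2.14884673e-05,  1.56923606e+00]), 'qd': array([-0.00046337,  0.02430018, -0.03574275, -0.01096723,  0.00166146,
       -0.00084571]), 'joint_efforts': array([ 1.50104104e-03, -4.01755464e+01,  3.37752843e+01,  5.67994639e-02,
       -1.17453642e-04, -3.81182490e-04]), 'eef_pos': array([0.46282433, 0.07824951, 0.1714308 ]), 'ee_rot': array([6.44880554e-01, 7.64282657e-01, 7.90371302e-04, 6.83083822e-04]), 'force': array([ 0.15205342, -0.91778105, -0.21065063]), 'wrist_torque': array([-0.01107664, -0.00547907, -0.04121498]), 'grip_force': 29.525728225708008, 'gripper_width': 0.28980284708654835} [[-1.683e-01  9.857e-01  2.100e-03]
 [ 9.857e-01  1.683e-01  3.000e-04]
 [-0.000e+00  2.100e-03 -1.000e+00]]
[-273.80803936  -49.54177046  -28.66598733]
```

Request:
jog_arm:
  plan: [20,-20,-4,-3,0,0,0,20,-39,-7,-3,0,0,0,20,-39,-7,-3,0,0,0,20,-39,-7,-3,0,0,0,20,-39,-7,-3,0,0,0,20,-39,-7,-3,0,0,0,20,-39,-7,-3,0,0,0,20,-39,-7,-3,0,0,0,20,-39,-7,-3,0,0,0,20,-20,-4,-3,0,0,0,20,0,0,0,0,0,0,20,0,0,0,0,0,0]

```text
time_s: 6.0
eef_pos: [0.4574, -0.2791, 0.1991]
ee_rot: [0.645, 0.764, 0.0, -0.001]
force: [-0.1, 0.9, 0.7]
gripper_width: 0.287
grip_force: 29.5
```

```bash
python3 - <<'E'
from h import *
import pickle
s=env.read_state(); c=imaging.get_calibration("wrist"); im=imaging.grab_frame("wrist"); cv2.imwrite("pics/w3.png",im)
pickle.dump((s,c),open("w3.pkl","wb"))
print(s["time_s"],s["eef_pos"],s["joints"].round(3),s["grip_force"])
E
```

```text
6.0 [ 0.45742285 -0.27909017  0.19907381] [-0.548  0.208 -0.244  1.122  0.     0.855] 29.522678554058075
```

View pics/w3.png

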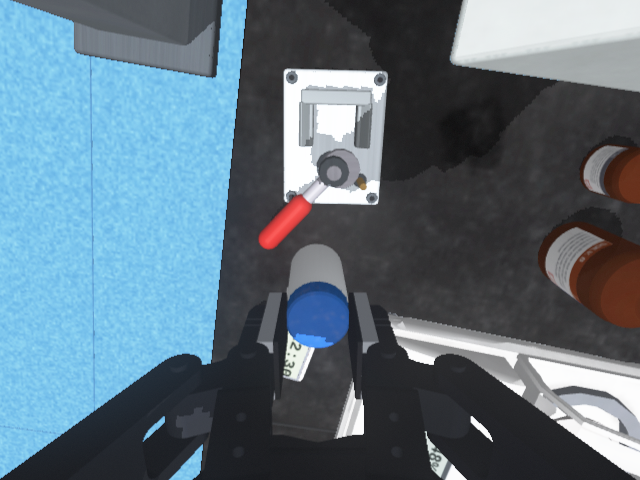

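The wrist view of the clamp shows plate corners at (285,70), (387,72), (380,204) and (285,203). The hub top is at (334,172), the pin at (362,182), and the handle runs (307,203) to (269,241). I'll fit the pose and check it with an overlay.

```bash
python3 - <<'E'
from h import *
import pickle
from scipy.optimize import least_squares
s,c=pickle.load(open("w3.pkl","rb"))
def W(p,L):
    L=np.array(L,float)/1e3; a=p[2]; 
    return np.c_[p[0]+np.cos(a)*L[:,0]-np.sin(a)*L[:,1],p[1]+np.sin(a)*L[:,0]+np.cos(a)*L[:,1],L[:,2]]
L=[(-42,77,12),(42,77,12),(42,-33,12),(-42,-33,12),(0,0,47)]
uv=np.array([(285,69.5),(387.5,72),(380,205),(284.5,203),(334,172)],float)
f=lambda p:(proj(c,W(p,L))-uv).ravel()
r=least_squares(f,[.46,-.25,.14]); p=r.x; print(p,r.fun.reshape(-1,2).round(1))
ends=np.array([ray(c,(307,203),.036),ray(c,(269,241),.036)])
for e in ends:
    d=e[:2]-p[:2]; a=np.arctan2(d[1],d[0])-p[2]; print("lever",np.hypot(*d)*1e3,a+np.pi*.75)
np.save("clamp.npy",p)
im=cv2.imread("pics/w3.png"); x0,y0,k=240,50,3.6
big=cv2.resize(im[y0:y0+150+50,x0:x0+180],None,fx=k,fy=k,interpolation=cv2.INTER_CUBIC)[:600*2]
def dot(L,col):
    for q in proj(c,W(p,L)): cv2.circle(big,tuple(int(v) for v in ((q[0]-x0+.5)*k,(q[1]-y0+.5)*k)),3,col,-1)
dot(L,(0,0,255)); dot([(-17,18,32),(17,18,32),(-17,50,32),(17,50,32)],(0,200,0)); dot([(0,36.5,12)],(255,0,255))
a=np.pi*1.25; dot([(29*np.cos(a),29*np.sin(a),36),(62*np.cos(a),62*np.sin(a),36),(87*np.cos(a),87*np.sin(a),36)],(255,0,0))
cv2.imwrite("pics/c3.png",big[:600]); print(big.shape)
# vial in hand: cap centre
print(ray(c,(318,313),.199-.040+.055-.0)- s["eef_pos"])
E
```

```text
[ 0.46413045 -0.2471098   0.14753537] [[-1.7 -1.1]
 [ 1.7 -1.3]
 [-0.5  0.5]
 [-0.4  0.6]
 [ 0.7  1.8]]
lever 33.76616134600233 0.10189509202928537
lever 79.79430853187787 0.059787166670608904
(720, 648, 3)
[-0.00157367  0.00426019  0.01492619]
```

View pics/c3.png

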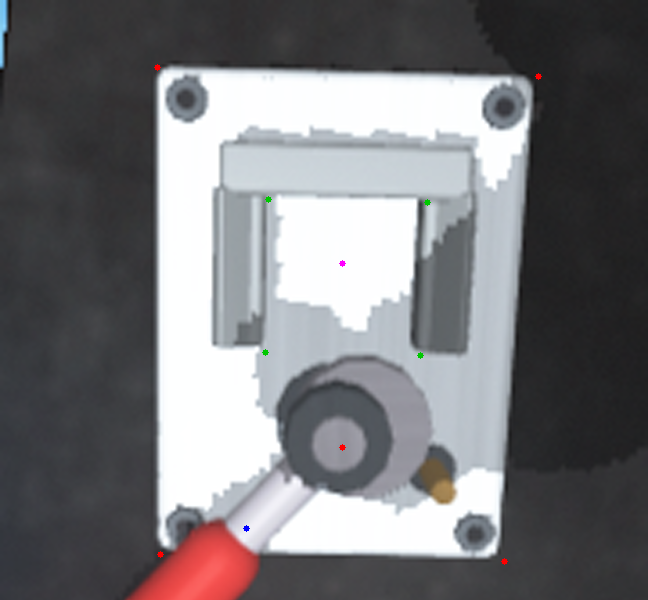

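The overlay agrees to about 1 px, with the nest facing up in the image and the lever at about 0.07 rad. Next I'll fit where the cap sits in the hand.

```bash
python3 - <<'E'
from h import *
import pickle
from scipy.optimize import least_squares
s,c=pickle.load(open("w3.pkl","rb")); im=cv2.imread("pics/w3.png")
hsv=cv2.cvtColor(im,cv2.COLOR_BGR2HSV); m=cv2.inRange(hsv,(100,140,50),(130,255,255))
m[:260]=0;m[360:]=0;m[:,:270]=0;m[:,365:]=0
ys,xs=np.nonzero(m); b=np.array([xs.min(),xs.max()+1,ys.min(),ys.max()+1]); print(b)
M=R.from_quat(s["ee_rot"]).as_matrix(); t=np.linspace(0,2*np.pi,180); C=np.c_[np.cos(t),np.sin(t)]*.0135
def bounds(o):
    P=np.vstack([np.c_[C+o[:2],np.full(180,o[2]-h)] for h in(0,.011)]) ; P=P*[1,1,-1]
    q=proj(c,s["eef_pos"]+P@M.T); return np.array([q[:,0].min(),q[:,0].max(),q[:,1].min(),q[:,1].max()])
for d in(.0124,.015): print(d,bounds([0,0,d]).round(1))
r=least_squares(lambda o:bounds(o)-b,[0,0,.0124],x_scale=1e-3,diff_step=1e-3); print(r.x*1e3,r.fun.round(2))
p=np.load("clamp.npy"); Rz=R.from_euler("z",p[2]).as_matrix()
N=np.array([p[0],p[1],0])+Rz@[0,.0335,0.1]; print("put",N, "yaw tool y",np.arctan2(M[1,1],M[0,1]),p[2])
E
```

```text
[286 349 282 348]
0.0124 [286.  354.4 277.  349.1]
0.015 [285.5 355.  279.7 353. ]
[-7.96027349 -1.05985464  0.17135738] [ 0.18 -0.18 -0.18  0.17]
put [ 0.45920593 -0.21397374  0.1       ] yaw tool y 0.16806043713309224 0.14753536658892222
```

```bash
python3 - <<'E'
from h import *
import pickle
t=np.linspace(0,2*np.pi,180); C=np.c_[np.cos(t),np.sin(t)]*.0135
c1=pickle.load(open("w1.pkl","rb")); s,c=pickle.load(open("w3.pkl","rb"))
q=proj(c1,np.vstack([np.c_[C+[.4617,.078],np.full(180,h)] for h in(.044,.055)])); print("w1 pred",q.min(0),q.max(0))
M=R.from_quat(s["ee_rot"]).as_matrix()
Rc=R.from_rotvec(np.ravel(c["rvec"])).as_matrix(); o=-Rc.T@np.ravel(c["tvec"]); print("cam in tool mm",M.T@(o-s["eef_pos"])*1e3,"view",M.T@Rc[2])
for off in ([0,0,.0126],[-.008,-.001,0],[-.002,-.001,.0126],[-.004,-.001,.006]):
    for h in(0,.055):
        P=np.c_[C+off[:2],np.full(180,h-off[2])]; q=proj(c,s["eef_pos"]+P@M.T); print(off,h,q.min(0).round(1),q.max(0).round(1))
im=cv2.imread("pics/w3.png")
print(im[235:262:2,318].tolist()); print(im[255,282:300].tolist()); print(im[318,280:292].tolist()); print(im[318,344:356].tolist())
cv2.imwrite("pics/c4.png",cv2.resize(im[220:370,240:400],None,fx=4,fy=4,interpolation=cv2.INTER_CUBIC))
E
```

```text
w1 pred [335.82180279 217.79294736] [367.94224098 251.25345225]
cam in tool mm [  80.93857428   -1.06017966 -148.94731354] view [-3.14248283e-01 -2.95021280e-04  9.49340787e-01]
[0, 0, 0.0126] 0 [286.  289.2] [354.4 349.4]
[0, 0, 0.0126] 0.055 [293.9 241.5] [345.1 288.8]
[-0.008, -0.001, 0] 0 [286.4 293. ] [348.9 348. ]
[-0.008, -0.001, 0] 0.055 [293.7 247.6] [341.5 291.6]
[-0.002, -0.001, 0.0126] 0 [283.6 293.9] [351.7 353.6]
[-0.002, -0.001, 0.0126] 0.055 [292.1 245.2] [343.1 292.2]
[-0.004, -0.001, 0.006] 0 [285.  290.8] [350.3 348.3]
[-0.004, -0.001, 0.006] 0.055 [292.9 244.5] [342.3 290. ]
[[73, 71, 72], [75, 72, 75], [69, 67, 70], [64, 62, 64], [73, 71, 72], [135, 132, 131], [137, 134, 133], [138, 136, 133], [140, 137, 135], [141, 138, 136], [143, 140, 138], [144, 141, 139], [144, 142, 139], [145, 142, 140]]
[[59, 56, 58], [59, 56, 58], [61, 58, 60], [60, 57, 61], [62, 59, 62], [61, 59, 62], [63, 60, 63], [62, 59, 63], [62, 59, 62], [63, 60, 63], [63, 61, 63], [67, 65, 66], [89, 86, 87], [122, 119, 118], [131, 128, 126], [132, 131, 129], [133, 131, 129], [133, 131, 129]]
[[42, 35, 32], [42, 36, 33], [43, 36, 34], [42, 35, 33], [43, 37, 35], [45, 36, 34], [74, 49, 36], [142, 82, 45], [160, 92, 50], [165, 94, 49], [165, 94, 50], [165, 95, 50]]
[[165, 96, 57], [166, 94, 51], [166, 92, 47], [163, 91, 46], [143, 81, 43], [40, 32, 31], [41, 34, 32], [40, 32, 31], [39, 32, 30], [39, 32, 31], [40, 33, 31], [41, 35, 32]]
```

View pics/c4.png

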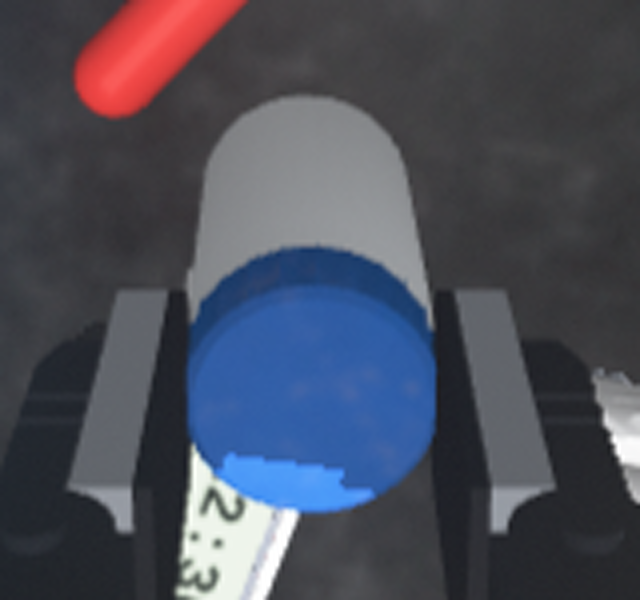

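The vial is held upright between the pads: cap top disc spans rows 291–348, body bottom is at row 244. It is about 1–2 mm off the TCP along tool x. I'll move above the nest and stop short of it.

Request:
jog_arm:
  plan: [20,22,4.4,0,0,0,0,20,22,4.4,0,0,0,0,20,21.7,4.4,0,0,0,0,20,0,0,0,0,0,1.2,20,0,0,30,0,0,0,20,0,0,35,0,0,0,20,0,0,30,0,0,0,20,0,0,14,0,0,0,20,0,0,0,0,0,0,20,0,0,0,0,0,0]

```text
time_s: 7.05
eef_pos: [0.4603, -0.2124, 0.0917]
ee_rot: [0.653, 0.758, -0.0, -0.0]
force: [0.6, 0.1, 0.8]
gripper_width: 0.289
grip_force: 29.5
```

```bash
python3 - <<'E'
from h import *
import pickle
s=env.read_state(); c=imaging.get_calibration("wrist"); im=imaging.grab_frame("wrist"); cv2.imwrite("pics/w5.png",im)
pickle.dump((s,c),open("w5.pkl","wb"))
si=imaging.grab_frame("side"); cs=imaging.get_calibration("side")
p=np.load("clamp.npy"); q=proj(cs,[[p[0],p[1],.03]])[0]; print(q)
x,y=int(q[0]),int(q[1]); big=cv2.resize(si[y-45:y+30,x-50:x+50],None,fx=3,fy=3,interpolation=cv2.INTER_CUBIC)
b2=cv2.resize(im[60:360,190:490],None,fx=1.5,fy=1.5); h=max(big.shape[0],b2.shape[0])
pad=lambda a:np.vstack([a,np.zeros((h-a.shape[0],a.shape[1],3),np.uint8)])
cv2.imwrite("pics/c5.png",np.hstack([pad(b2),pad(big)]))
M=R.from_quat(s["ee_rot"]).as_matrix(); Rz=R.from_euler("z",p[2]).as_matrix()
print(s["time_s"],s["eef_pos"],"clamp frame",Rz.T@(s["eef_pos"]-[p[0],p[1],0])*1e3,s["force"])
E
```

```text
[317.20437032 285.45896658]
7.05 [ 0.46029857 -0.21237496  0.0916703 ] clamp frame [ 1.31579595 34.92079134 91.67029694] [0.63265352 0.06293751 0.75920575]
```

View pics/c5.png

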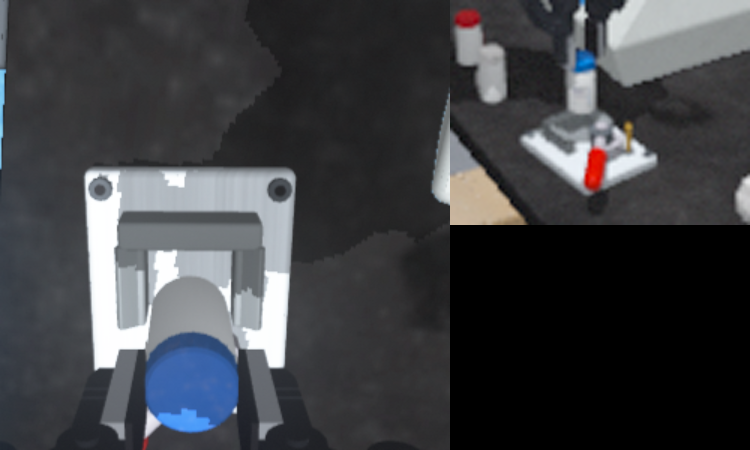

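The vial is centred between the nest walls in the image. I'll check the y alignment numerically before lowering.

```bash
python3 - <<'E'
from h import *
import pickle
s,c=pickle.load(open("w5.pkl","rb")); p=np.load("clamp.npy"); Rz=R.from_euler("z",p[2]).as_matrix()
L=np.array([(-42,77,12),(42,77,12),(-17,50,32),(17,50,32)])/1e3
print(proj(c,L@Rz.T+[p[0],p[1],0]).round(1), "obs (246.7,172) (387,172); wall edge row 226")
M=R.from_quat(s["ee_rot"]).as_matrix(); t=np.linspace(0,2*np.pi,180); C=np.c_[np.cos(t),np.sin(t)]*.0135
for o in([0,0,.0126],[-.002,0,.009],[-.004,0,.006]):
  for h in (0,.055):
    q=proj(c,s["eef_pos"]+np.c_[C+o[:2],np.full(180,h-o[2])]@M.T); print(o,h,q.min(0).round(1),q.max(0).round(1))
im=cv2.imread("pics/w5.png"); print(im[238:256,317].sum(1)); print(im[180:240:2,300].sum(1)); print(im[335:352,317].tolist())
E
```

```text
[[245.3 174.1]
 [389.  174.2]
 [286.6 228.5]
 [347.6 228.6]] obs (246.7,172) (387,172); wall edge row 226
[0, 0, 0.0126] 0 [286.  289.1] [354.4 349.4]
[0, 0, 0.0126] 0.055 [293.9 241.5] [345.1 288.8]
[-0.002, 0, 0.009] 0 [286.8 289.6] [353.5 348.4]
[-0.002, 0, 0.009] 0.055 [294.4 242.8] [344.6 289.2]
[-0.004, 0, 0.006] 0 [287.4 290.8] [352.7 348.2]
[-0.004, 0, 0.006] 0.055 [294.7 244.4] [344.1 290. ]
[557 556 559 559 560 527 460 421 423 426 426 428 431 434 435 435 437 442]
[555 554 554 555 554 556 553 554 555 554 484 246 245 251 280 353 370 372
 369 367 369 367 368 389 732 763 763 763 763 763]
[[251, 161, 82], [250, 160, 82], [250, 161, 85], [249, 162, 89], [249, 162, 90], [249, 162, 89], [249, 159, 83], [249, 157, 79], [248, 156, 77], [248, 155, 74], [248, 155, 75], [248, 154, 73], [231, 134, 65], [140, 89, 58], [66, 60, 59], [66, 60, 60], [65, 58, 59]]
```

Request:
jog_arm:
  plan: [20,1.2,0,0,0,0,0,20,0,0,10,0,0,0,20,0,0,10,0,0,0,20,0,0,8,0,0,0,20,0,0,0,0,0,0,20,0,0,0,0,0,0]

```text
time_s: 7.75
eef_pos: [0.4597, -0.2112, 0.063]
ee_rot: [0.653, 0.757, -0.0, -0.001]
force: [0.2, 0.5, -0.1]
gripper_width: 0.288
grip_force: 29.5
```

Request:
jog_arm:
  plan: [20,0,0,1,0,0,0,20,0,0,1,0,0,0,20,0,0,1,0,0,0,20,0,0,0,0,0,0]

```text
time_s: 8.15
eef_pos: [0.4602, -0.2115, 0.0605]
ee_rot: [0.653, 0.757, 0.0, 0.0]
force: [-0.3, 0.3, 0.3]
gripper_width: 0.288
grip_force: 29.5
```

Request:
jog_arm:
  plan: [20,0,0,1,0,0,0,20,0,0,1,0,0,0,20,0,0,0,0,0,0]

```text
time_s: 8.45
eef_pos: [0.46, -0.2114, 0.0584]
ee_rot: [0.653, 0.757, -0.0, -0.0]
force: [-0.8, -0.0, -0.3]
gripper_width: 0.286
grip_force: 29.5
```

Request:
jog_arm:
  plan: [20,0,0,1,0,0,0,20,0,0,1,0,0,0,20,0,0,0,0,0,0]

```text
time_s: 8.75
eef_pos: [0.46, -0.2114, 0.0563]
ee_rot: [0.653, 0.757, -0.0, -0.0]
force: [-0.2, 0.6, 0.4]
gripper_width: 0.288
grip_force: 29.5
```

Request:
jog_arm:
  plan: [20,0,0,1,0,0,0,20,0,0,0.5,0,0,0,20,0,0,0,0,0,0]

```text
time_s: 9.05
eef_pos: [0.4601, -0.2114, 0.0549]
ee_rot: [0.653, 0.757, -0.0, -0.0]
force: [0.3, -0.3, -0.2]
gripper_width: 0.289
grip_force: 29.5
```

Request:
jog_arm:
  plan: [20,0,0,1,0,0,0,20,0,0,0.5,0,0,0,20,0,0,0,0,0,0]

```text
time_s: 9.35
eef_pos: [0.4605, -0.2119, 0.0546]
ee_rot: [0.653, 0.757, -0.0, 0.001]
force: [-2.0, 0.9, 11.0]
gripper_width: 0.29
grip_force: 30.6
```

Contact at TCP z 0.0546, which puts the vial on the nest floor. I'll ease off, release and rise.

Request:
jog_arm:
  plan: [20,0,0,-1,0,0,0,45,0,0,0,0,0,0,45,0,0,0,0,0,0,45,0,0,0,0,0,0,45,0,0,-5,0,0,0,45,0,0,-15,0,0,0,45,0,0,-30,0,0,0,45,0,0,-30,0,0,0,45,0,0,-30,0,0,0,45,0,0,0,0,0,0]

```text
time_s: 10.35
eef_pos: [0.4629, -0.2126, 0.1689]
ee_rot: [0.653, 0.757, 0.001, 0.003]
force: [-0.3, -0.1, -0.7]
gripper_width: 0.526
grip_force: 0.0
```

```bash
python3 - <<'E'
from h import *
import pickle
s=env.read_state(); c=imaging.get_calibration("wrist"); im=imaging.grab_frame("wrist"); cv2.imwrite("pics/w6.png",im)
pickle.dump((s,c),open("w6.pkl","wb"))
print(s["time_s"],s["eef_pos"],s["joints"].round(3),s["force"])
E
```

```text
10.35 [ 0.46285776 -0.21264845  0.16894092] [-0.431  0.169 -0.363  1.032  0.     0.992] [-0.34022838 -0.11837828 -0.69570582]
```

View pics/w6.png

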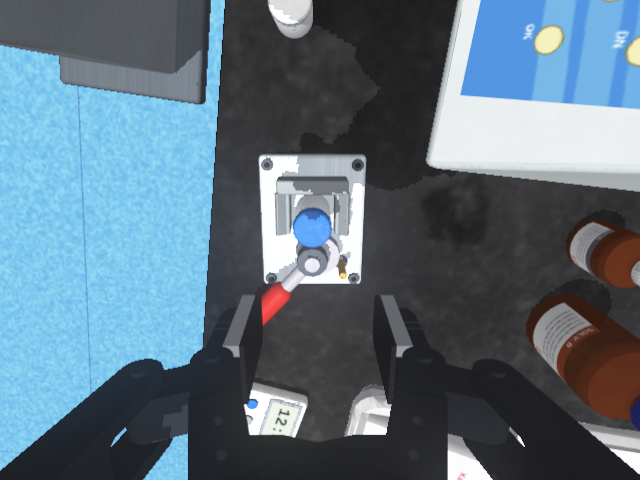

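The vial stands free in the nest with its cap at (312,227). The hub top is at (312,262), the pin at (344,272), and the handle is partly hidden near (275,302). Now I'll refine the hinge and lever and plan the push.

```bash
python3 - <<'E'
from h import *
import pickle
s,c=pickle.load(open("w6.pkl","rb")); p=np.load("clamp.npy")
print("hub w6",ray(c,(312.5,262),.047)); s3,c3=pickle.load(open("w3.pkl","rb")); print("hub w3",ray(c3,(333.4,172.6),.047)); print("cap",ray(c,(312,228),.067))
print("hub top",ray(imaging.get_calibration("top"),(356.7,263.4),.047))
L=np.array([(-42,77,12),(42,77,12),(42,-33,12),(-42,-33,12)])/1e3
print("plate pred",proj(c,L@R.from_euler("z",p[2]).as_matrix().T+[p[0],p[1],0]).round(1),"obs 259,154 366,154 360,284 263,283")
im=cv2.imread("pics/w3.png"); hsv=cv2.cvtColor(im,cv2.COLOR_BGR2HSV)
m=cv2.inRange(hsv,(0,150,80),(8,255,255))|cv2.inRange(hsv,(172,150,80),(180,255,255)); m[:190]=0;m[255:]=0;m[:,:255]=0;m[:,320:]=0
ys,xs=np.nonzero(m); vx,vy,x0,y0=cv2.fitLine(np.c_[xs,ys].astype(np.float32),2,0,.01,.01).ravel(); print(len(xs),vx,vy,x0,y0)
a=ray(c3,(x0-20*vx,y0-20*vy),.038);b=ray(c3,(x0+20*vx,y0+20*vy),.038); d=b-a; d*=np.sign(-d[1])
print("handle mid",(a+b)/2,"dir deg",np.degrees(np.arctan2(d[1],d[0])))
M=R.from_quat(s["ee_rot"]).as_matrix(); print("psi",np.degrees(np.arctan2(M[1,1],M[0,1])))
E
```

```text
hub w6 [ 0.4634477  -0.24411838  0.047     ]
hub w3 [ 0.46295286 -0.24638979  0.047     ]
cap [ 0.45851287 -0.21153854  0.067     ]
hub top [ 0.46513214 -0.24686299  0.047     ]
plate pred [[258.1 155.6]
 [367.2 155.5]
 [362.  285. ]
 [264.2 285.3]] obs 259,154 366,154 360,284 263,283
1282 0.69651085 -0.7175463 283.99377 222.34244
handle mid [ 0.43064791 -0.29514524  0.038     ] dir deg -124.14601017992827
psi 8.484908666002967
```

Request:
jog_arm:
  plan: [0,-29,-34,0,0,0,0,0,-29,-34,0,0,0,0,0,0,0,0,0,0,-7.9,0,0,0,0,0,0,-7.9,0,0,0,0,0,0,-7.9,0,0,0,0,0,0,-7.9,0,0,0,0,0,0,-7.9,0,0,0,0,0,0,-8,0,0,0,30,0,0,0,0,0,0,30,0,0,0,0,0,0,0,0,0,0,0,0,0,0,0,0,0]

```text
time_s: 11.6
eef_pos: [0.4005, -0.2781, 0.1039]
ee_rot: [0.293, 0.956, 0.0, -0.001]
force: [0.8, 0.1, 0.5]
gripper_width: -0.0
grip_force: 0.0
```

```bash
cat > st.py <<'E'
from h import *
s=env.read_state(); M=R.from_quat(s["ee_rot"]).as_matrix(); hp=np.array([.4638,-.2455,.036])
print(s["time_s"],s["eef_pos"].round(4),"psi",np.degrees(np.arctan2(M[1,1],M[0,1])).round(2),"hinge in tool",(M.T@(hp-s["eef_pos"])*1e3).round(1),"F tool",(M.T@s["force"]).round(2),s["gripper_width"],s["joints"].round(2))
E
python3 st.py
```

```text
11.6 [ 0.4005 -0.2781  0.1039] psi 55.98 hinge in tool [-34.4  62.5  67.8] F tool [-0.62  0.53 -0.53] -0.00029481880295049404 [-0.61  0.19 -0.49  0.89  0.   -0.01]
```

Request:
jog_arm:
  plan: [0,0,0,25,0,0,0,0,0,0,25,0,0,0,0,0,0,20,0,0,0,0,-4,0,0,0,0,0,0,-4,0,0,0,0,0,0,0,0,0,0,0,0,0,0,0,0,0,0,0]

```text
time_s: 12.3
eef_pos: [0.4093, -0.2842, 0.036]
ee_rot: [0.293, 0.956, -0.0, 0.001]
force: [-0.3, -0.1, -0.5]
gripper_width: 0.001
grip_force: 0.0
```

```bash
python3 st.py
```

```text
12.3 [ 0.4093 -0.2842  0.036 ] psi 55.98 hinge in tool [-23.5  62.5   0. ] F tool [ 0.18 -0.23  0.55] 0.0006075385321984109 [-0.61  0.28 -0.56  0.73  0.   -0.01]
```

Request:
jog_arm:
  plan: [0,-1,0,1,0,0,0,0,-1,0,0,0,0,0,0,-1,0,0,0,0,0,0,-1,0,0,0,0,0,0,0,0,0,0,0,0]

```text
time_s: 12.8
eef_pos: [0.4115, -0.2856, 0.0335]
ee_rot: [0.293, 0.956, 0.0, 0.0]
force: [0.1, -0.2, 0.2]
gripper_width: -0.001
grip_force: 0.0
```

```bash
python3 st.py
```

```text
12.8 [ 0.4115 -0.2856  0.0335] psi 55.98 hinge in tool [-20.9  62.5  -2.5] F tool [-0.24 -0.11 -0.24] -0.0007846217390463709 [-0.61  0.29 -0.55  0.73  0.   -0.01]
```

Request:
jog_arm:
  plan: [0,-1.2,0,0,0,0,0,0,-2.2,-0.6,0,0,0,-2,0,-4.4,-1.25,0,0,0,-4,0,-4.4,-1.25,0,0,0,-4,0,-4.4,-1.25,0,0,0,-4,0,-2.2,-0.6,0,0,0,-2]

```text
time_s: 13.4
eef_pos: [0.4245, -0.2984, 0.0331]
ee_rot: [0.156, 0.988, 0.0, -0.001]
force: [-3.7, 1.2, 2.4]
gripper_width: -0.002
grip_force: 2.0
```

```bash
python3 st.py
```

```text
13.4 [ 0.4245 -0.2984  0.0331] psi 72.09 hinge in tool [-21.1  62.5  -2.9] F tool [ 3.9   0.04 -2.36] -0.0017487439958666685 [-0.61  0.32 -0.5   0.74 -0.   -0.3 ]
```

Request:
jog_arm:
  plan: [0,-4.4,-1.25,0,0,0,-4,0,-4.4,-1.25,0,0,0,-4,0,-4.4,-1.25,0,0,0,-4,0,-4.4,-1.25,0,0,0,-4,0,-4.4,-1.25,0,0,0,-4,0,-4.4,-1.25,0,0,0,-4,0,-2.2,-0.6,0,0,0,-2,0,0,0,0,0,0,0]

```text
time_s: 14.2
eef_pos: [0.4522, -0.3106, 0.0334]
ee_rot: [-0.069, 0.998, -0.0, -0.001]
force: [-2.6, -2.2, 2.4]
gripper_width: -0.002
grip_force: 1.6
```

```bash
python3 st.py
```

```text
14.2 [ 0.4522 -0.3106  0.0334] psi 97.96 hinge in tool [-20.5  62.8  -2.7] F tool [ 2.92 -1.77 -2.35] -0.0015451100592596312 [-0.6   0.37 -0.44  0.77 -0.   -0.74]
```

Request:
jog_arm:
  plan: [0,-3.3,-1,0,0,0,-3,0,-3.3,-1,0,0,0,-3,0,-3.3,-1,0,0,0,-3,0,-3.3,-1,0,0,0,-3,0,-3.3,-1,0,0,0,-3,0,-3.3,-1,0,0,0,-3,0,-3.3,-1,0,0,0,-3,0,-3.3,-1,0,0,0,-3,0,-2.2,-0.6,0,0,0,-2,0,0,0,0,0,0,0]

```text
time_s: 15.2
eef_pos: [0.4821, -0.3091, 0.0334]
ee_rot: [-0.292, 0.956, -0.0, -0.0]
force: [-2.0, -1.5, 0.9]
gripper_width: -0.0
grip_force: 1.4
```

```bash
python3 st.py
```

```text
15.2 [ 0.4821 -0.3091  0.0334] psi 123.93 hinge in tool [-20.3  63.   -2.6] F tool [ 2.52 -0.08 -0.93] -6.947108842157923e-05 [-0.57  0.41 -0.38  0.79 -0.   -1.16]
```

Request:
jog_arm:
  plan: [0,-1.65,-0.5,0,0,0,-1.5,0,-1.65,-0.5,0,0,0,-1.5,0,-1.65,-0.5,0,0,0,-1.5,0,-1.65,-0.5,0,0,0,-1.5,0,-1.65,-0.5,0,0,0,-1.5,0,-1.65,-0.5,0,0,0,-1.5,0,0,0,0,0,0,0]

```text
time_s: 15.9
eef_pos: [0.4924, -0.3049, 0.0336]
ee_rot: [-0.367, 0.93, -0.0, 0.0]
force: [-1.6, -3.0, 0.5]
gripper_width: 0.003
grip_force: 1.4
```

```bash
python3 st.py
```

```text
15.9 [ 0.4924 -0.3049  0.0336] psi 133.05 hinge in tool [-19.6  62.9  -2.5] F tool [ 3.24 -1.09 -0.48] 0.0028983377393495173 [-0.55  0.42 -0.36  0.79  0.   -1.31]
```

Lever is near 79–80°. From here I'll take fine steps.

Request:
jog_arm:
  plan: [0,-0.55,-0.16,0,0,0,-0.5,0,-0.55,-0.16,0,0,0,-0.5,0,-0.55,-0.16,0,0,0,-0.5,0,-0.55,-0.16,0,0,0,-0.5,0,0,0,0,0,0,0]

```text
time_s: 16.4
eef_pos: [0.4942, -0.304, 0.0336]
ee_rot: [-0.383, 0.924, -0.0, 0.0]
force: [-1.3, -3.0, 1.2]
gripper_width: 0.0
grip_force: 1.6
```

```bash
python3 st.py
```

```text
16.4 [ 0.4942 -0.304   0.0336] psi 135.0 hinge in tool [-19.9  62.9  -2.4] F tool [ 3.06 -1.23 -1.23] 9.884709324289764e-05 [-0.55  0.42 -0.36  0.79  0.   -1.34]
```

Request:
jog_arm:
  plan: [0,-0.55,-0.16,0,0,0,-0.5,0,-0.55,-0.16,0,0,0,-0.5,0,-0.55,-0.16,0,0,0,-0.5,0,-0.55,-0.16,0,0,0,-0.5,0,0,0,0,0,0,0]

```text
time_s: 16.9
eef_pos: [0.4962, -0.3028, 0.0335]
ee_rot: [-0.399, 0.917, -0.0, 0.0]
force: [-1.2, -4.5, 1.5]
gripper_width: -0.003
grip_force: 1.7
```

Request:
jog_arm:
  plan: [0,-0.55,-0.16,0,0,0,-0.5,0,-0.55,-0.16,0,0,0,-0.5,0,-0.55,-0.16,0,0,0,-0.5,0,-0.55,-0.16,0,0,0,-0.5,0,0,0,0,0,0,0]

```text
time_s: 17.4
eef_pos: [0.4982, -0.3017, 0.0336]
ee_rot: [-0.415, 0.91, -0.0, 0.0]
force: [-1.4, -4.0, 1.8]
gripper_width: 0.0
grip_force: 1.7
```

```bash
python3 st.py
```

```text
17.4 [ 0.4982 -0.3017  0.0336] psi 139.01 hinge in tool [-19.8  62.8  -2.4] F tool [ 3.91 -1.53 -1.77] 0.0002910780763462322 [-0.54  0.42 -0.35  0.79  0.   -1.4 ]
```

Request:
jog_arm:
  plan: [0,-0.55,-0.16,0,0,0,-0.5,0,-0.55,-0.16,0,0,0,-0.5,0,-0.55,-0.16,0,0,0,-0.5,0,0,0,0,0,0,0]

```text
time_s: 17.8
eef_pos: [0.4996, -0.3007, 0.0336]
ee_rot: [-0.427, 0.904, -0.0, 0.0]
force: [-0.4, -3.7, 1.7]
gripper_width: 0.001
grip_force: 1.8
```

```bash
python3 st.py
```

```text
17.8 [ 0.4996 -0.3007  0.0336] psi 140.51 hinge in tool [-19.8  62.7  -2.5] F tool [ 3.06 -2.06 -1.75] 0.0007734391582496781 [-0.54  0.43 -0.35  0.79  0.   -1.42]
```

Request:
jog_arm:
  plan: [0,-0.55,-0.16,0,0,0,-0.5,0,-0.55,-0.16,0,0,0,-0.5,0,-0.55,-0.16,0,0,0,-0.5,0,0,0,0,0,0,0]

```text
time_s: 18.2
eef_pos: [0.501, -0.2997, 0.0335]
ee_rot: [-0.438, 0.899, -0.0, 0.0]
force: [0.6, -3.8, 1.2]
gripper_width: -0.004
grip_force: 1.9
```

```bash
python3 st.py
```

```text
18.2 [ 0.501  -0.2997  0.0335] psi 142.01 hinge in tool [-19.8  62.7  -2.5] F tool [ 2.63 -2.81 -1.25] -0.00449302423607966 [-0.54  0.43 -0.35  0.8   0.   -1.45]
```

Request:
jog_arm:
  plan: [0,-0.55,-0.3,0,0,0,-0.5,0,-0.55,-0.3,0,0,0,-0.5,0,-0.55,-0.3,0,0,0,-0.5,0,0,0,0,0,0,0]

```text
time_s: 18.6
eef_pos: [0.5025, -0.2988, 0.0334]
ee_rot: [-0.45, 0.893, 0.0, -0.0]
force: [-0.8, -3.7, 1.6]
gripper_width: -0.001
grip_force: 1.9
```

```bash
python3 st.py
```

```text
18.6 [ 0.5025 -0.2988  0.0334] psi 143.51 hinge in tool [-19.8  62.8  -2.5] F tool [ 3.45 -1.49 -1.57] -0.0007574082541191553 [-0.54  0.43 -0.35  0.8   0.   -1.47]
```

Request:
jog_arm:
  plan: [0,-0.55,-0.2,0,0,0,-0.5,0,-0.55,-0.2,0,0,0,-0.5,0,-0.55,-0.2,0,0,0,-0.5,0,0,0,0,0,0,0]

```text
time_s: 19.0
eef_pos: [0.5039, -0.2978, 0.0334]
ee_rot: [-0.462, 0.887, 0.0, -0.0]
force: [-1.7, -2.9, 1.7]
gripper_width: -0.001
grip_force: 1.8
```

```bash
python3 st.py
```

```text
19.0 [ 0.5039 -0.2978  0.0334] psi 145.01 hinge in tool [-19.8  62.8  -2.6] F tool [ 3.33 -0.28 -1.75] -0.001321874224783919 [-0.53  0.43 -0.34  0.8   0.   -1.49]
```

Request:
jog_arm:
  plan: [0,-0.55,-0.16,0,0,0,-0.5,0,-0.55,-0.16,0,0,0,-0.5,0,-0.55,-0.16,0,0,0,-0.5,0,0,0,0,0,0,0]

```text
time_s: 19.4
eef_pos: [0.5053, -0.2967, 0.0334]
ee_rot: [-0.473, 0.881, 0.0, -0.0]
force: [-0.6, -2.7, 2.3]
gripper_width: 0.003
grip_force: 1.7
```

```bash
python3 st.py
```

```text
19.4 [ 0.5053 -0.2967  0.0334] psi 146.51 hinge in tool [-19.8  62.9  -2.6] F tool [ 2.54 -0.97 -2.26] 0.002657013758795536 [-0.53  0.43 -0.34  0.8   0.   -1.52]
```

Request:
jog_arm:
  plan: [0,-0.55,-0.16,0,0,0,-0.5,0,-0.55,-0.16,0,0,0,-0.5,0,-0.55,-0.16,0,0,0,-0.5,0,0,0,0,0,0,0]

```text
time_s: 19.8
eef_pos: [0.5064, -0.2959, 0.0334]
ee_rot: [-0.485, 0.875, -0.0, -0.0]
force: [-2.2, -3.9, 1.5]
gripper_width: -0.0
grip_force: 2.1
```

```bash
python3 st.py
```

```text
19.8 [ 0.5064 -0.2959  0.0334] psi 148.0 hinge in tool [-20.1  62.8  -2.6] F tool [ 4.48 -0.18 -1.46] -0.0002430786843782816 [-0.53  0.43 -0.34  0.8  -0.   -1.54]
```

Slight rise and lag, so possibly contact. From here I'll push straight, without turning.

Request:
jog_arm:
  plan: [0,-0.4,0,0,0,0,0,0,-0.4,0,0,0,0,0,0,0,0,0,0,0,0]

```text
time_s: 20.1
eef_pos: [0.5066, -0.2956, 0.0335]
ee_rot: [-0.484, 0.875, -0.0, -0.001]
force: [-4.1, -5.9, 1.9]
gripper_width: -0.002
grip_force: 2.8
```

```bash
python3 st.py
```

```text
20.1 [ 0.5066 -0.2956  0.0335] psi 147.96 hinge in tool [-19.8  62.9  -2.5] F tool [ 7.21  0.38 -1.87] -0.0017952129409257271 [-0.53  0.43 -0.34  0.8  -0.   -1.54]
```

Request:
jog_arm:
  plan: [0,-0.4,0,0,0,0,0,0,-0.4,0,0,0,0,0,0,-0.3,0,0,0,0,0,0,0,0,0,0,0,0]

```text
time_s: 20.5
eef_pos: [0.5068, -0.2953, 0.0335]
ee_rot: [-0.484, 0.875, -0.001, -0.001]
force: [-4.2, -6.0, 2.5]
gripper_width: 0.001
grip_force: 3.6
```

```bash
python3 st.py
```

```text
20.5 [ 0.5068 -0.2953  0.0335] psi 147.93 hinge in tool [-19.4  62.9  -2.6] F tool [ 7.37  0.39 -2.49] 0.0012328249515507687 [-0.53  0.43 -0.34  0.8  -0.   -1.54]
```

Request:
jog_arm:
  plan: [0,-0.4,0,0,0,0,0,0,-0.4,0,0,0,0,0,0,-0.2,0,0,0,0,0,0,0,0,0,0,0,0]

```text
time_s: 20.9
eef_pos: [0.5069, -0.2951, 0.0335]
ee_rot: [-0.484, 0.875, -0.001, -0.002]
force: [-4.6, -8.3, 1.9]
gripper_width: -0.007
grip_force: 4.3
```

```bash
python3 st.py
```

```text
20.9 [ 0.5069 -0.2951  0.0335] psi 147.91 hinge in tool [-19.1  62.9  -2.6] F tool [ 9.51 -0.53 -1.83] -0.007323318257153699 [-0.52  0.43 -0.34  0.8  -0.   -1.54]
```

Request:
jog_arm:
  plan: [0,-0.4,0,0,0,0,0,0,-0.4,0,0,0,0,0,0,-0.4,0,0,0,0,0,0,0,0,0,0,0,0]

```text
time_s: 21.3
eef_pos: [0.5072, -0.2948, 0.0335]
ee_rot: [-0.484, 0.875, -0.001, -0.003]
force: [-6.9, -11.8, 2.0]
gripper_width: 0.001
grip_force: 5.3
```

```bash
python3 st.py
```

```text
21.3 [ 0.5072 -0.2948  0.0335] psi 147.88 hinge in tool [-18.7  63.   -2.6] F tool [13.7  -0.48 -1.97] 0.0011125970892304515 [-0.52  0.43 -0.34  0.8  -0.01 -1.53]
```

Request:
jog_arm:
  plan: [0,0,0,0,0,0,0]

```text
time_s: 21.4
eef_pos: [0.5072, -0.2948, 0.0335]
ee_rot: [-0.484, 0.875, -0.001, -0.003]
force: [-7.1, -10.6, 2.6]
gripper_width: 0.001
grip_force: 5.2
```

Request:
jog_arm:
  plan: [0,0,0,0,0,0,0]

```text
time_s: 21.5
eef_pos: [0.5072, -0.2948, 0.0335]
ee_rot: [-0.484, 0.875, -0.001, -0.003]
force: [-6.7, -11.1, 1.3]
gripper_width: -0.003
grip_force: 5.2
```

Request:
jog_arm:
  plan: [0,0,0,0,0,0,0]

```text
time_s: 21.6
eef_pos: [0.5072, -0.2948, 0.0335]
ee_rot: [-0.484, 0.875, -0.001, -0.003]
force: [-6.4, -10.7, 2.8]
gripper_width: 0.001
grip_force: 5.2
```

Request:
jog_arm:
  plan: [0,0,0,0,0,0,0]

```text
time_s: 21.7
eef_pos: [0.5072, -0.2948, 0.0335]
ee_rot: [-0.484, 0.875, -0.001, -0.003]
force: [-6.8, -10.8, 2.9]
gripper_width: 0.006
grip_force: 5.2
```

Steady at about 12.8 N. I'll add a touch and hold for over 1 s.

Request:
jog_arm:
  plan: [0,-0.3,0,0,0,0,0,0,0,0,0,0,0,0,0,0,0,0,0,0,0]

```text
time_s: 22.0
eef_pos: [0.5072, -0.2947, 0.0335]
ee_rot: [-0.484, 0.875, -0.002, -0.003]
force: [-7.1, -11.0, 1.9]
gripper_width: 0.0
grip_force: 5.5
```

Request:
jog_arm:
  plan: [0,0,0,0,0,0,0,0,0,0,0,0,0,0,0,0,0,0,0,0,0,0,0,0,0,0,0,0,0,0,0,0,0,0,0]

```text
time_s: 22.5
eef_pos: [0.5073, -0.2947, 0.0335]
ee_rot: [-0.484, 0.875, -0.002, -0.003]
force: [-7.7, -11.2, 1.5]
gripper_width: -0.0
grip_force: 5.5
```

Request:
jog_arm:
  plan: [0,0,0,0,0,0,0,0,0,0,0,0,0,0,0,0,0,0,0,0,0,0,0,0,0,0,0,0,0,0,0,0,0,0,0,0,0,0,0,0,0,0,0,0,0,0,0,0,0]

```text
time_s: 23.2
eef_pos: [0.5073, -0.2948, 0.0336]
ee_rot: [-0.484, 0.875, -0.002, -0.003]
force: [-6.1, -12.1, 2.9]
gripper_width: -0.0
grip_force: 5.5
```

About 13.4 N was held for over 1.2 s. Now I'll back off and rise.

Request:
jog_arm:
  plan: [0,2,0,0,0,0,0,0,3,0,0,0,0,0,0,10,0,0,0,0,0,0,8,0,0,0,0,0,0,0,0,-30,0,0,0,0,0,0,-40,0,0,0,0,0,0,-40,0,0,0,0,0,0,-30,0,0,0,0,0,0,0,0,0,0,0,0,0,0,0,0,0]

```text
time_s: 24.2
eef_pos: [0.4971, -0.3118, 0.174]
ee_rot: [-0.485, 0.875, -0.0, 0.001]
force: [0.3, 0.6, -1.2]
gripper_width: 0.001
grip_force: 0.0
```

```bash
python3 - <<'E'
from h import *
s=env.read_state(); c=imaging.get_calibration("wrist"); im=imaging.grab_frame("wrist"); cv2.imwrite("pics/w7.png",im)
t=imaging.grab_frame("top"); ct=imaging.get_calibration("top"); cv2.imwrite("pics/t7.png",t)
print(s["time_s"],s["eef_pos"],s["force"])
def blob(im,c,lo,hi,z,win=None):
    hsv=cv2.cvtColor(im,cv2.COLOR_BGR2HSV); m=cv2.inRange(hsv,lo,hi); n,l,st,ce=cv2.connectedComponentsWithStats(m)
    for i in range(1,n):
        P=ray(c,ce[i],z)
        if st[i,4]>(10 if c is ct else 200) and .38<P[0]<.56 and -.36<P[1]<.12: print(st[i],ce[i].round(1),P.round(4))
for nm,i,cc in(("wrist",im,c),("top",t,ct)):
    print(nm,"blue");blob(i,cc,(100,150,80),(125,255,255),.067); print("red");blob(i,cc,(0,150,80),(8,255,255),.04)
E
```

```text
24.2 [ 0.49711572 -0.31175067  0.17395076] [ 0.26152024  0.55347909 -1.15698914]
wrist blue
[ 414  291   38   36 1033] [432.1 308.7] [ 0.4576 -0.2148  0.067 ]
red
[ 287  246   71   25 1482] [321.7 258.4] [ 0.5108 -0.2821  0.04  ]
top blue
[258 236  61  10 241] [295.4 241.6] [ 0.5398 -0.0352  0.067 ]
[344 262   7   7  35] [346.9 265.1] [ 0.4586 -0.2117  0.067 ]
red
[362 243  11  14  67] [366.7 249.9] [ 0.5125 -0.2826  0.04  ]
```

```bash
python3 -c "
from bench import job
print(job.hand_in())"
```

```text
the job is handed in; nothing more can be done
None
```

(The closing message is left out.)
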